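# Scoop the ball knobs out of the bolt ends

### The job

Use the wire scoop to gather all three wooden ball knobs out of the tray, letting every steel bolt end drop back through the wires into the tray, then tip the balls into the plywood box. Lift the three balls together in one scoopful, never touch balls or bolt ends with the fingers, don't press the scoop hard on the tray, and leave the carton, hammer and anvil alone. Finish with the scoop stood upright on the bench again, let go.

Things in the scene. Friction and masses are not known exactly. Their poses are not given: they have to be found in the camera images.
- tray: Fixed open sheet-metal tray, 262 x 136 mm outside, 43 mm tall; walls 6 mm thick and upright, flat floor 8 mm thick (its inside is 250 x 124 mm, 35 mm deep). Origin: centre of its underside, on the bench; x along its length, z up. At the start all the balls and stubs lie at x between 0 and +115 mm; the tray from x = -125 to about -10 mm is empty.
- bin: Fixed open square plywood box, 160 x 160 mm outside, 60 mm tall, walls and floor 6 mm thick; stands to one side of the tray (left or right). Origin: centre of its underside.
- scoop: Loose wire scoop, about 160 g, standing on the bench beside the tray: a flat bed of five straight parallel 3 mm wires, 26 mm apart (23 mm gaps, 107 mm overall width), with free open tips. Origin: on the underside, below the handle; x forward along the wires, z up along the handle. The wires run from x = -18 to 66 mm, undersides at z = 0.
- scoop_grip (a point): Point on the axis of the scoop's handle, 81 mm above the scoop's underside, good for the finger pads. The handle is a square wooden upright, 18 x 18 mm, centred on scoop x = y = 0, standing over the bed from z = 43 to 110 mm, faces square to scoop x and y. Hold it firmly.
- scoop_tips (a point): Tip of the scoop's middle wire, 66.5 mm ahead of the handle axis.
- scoop_bed (a point): Middle of the scoop's bed, 20 mm ahead of the handle axis, 3 mm above the underside. Behind it the wires bend up at the heel (x = -18 to -30 mm) to a cross bar 42 mm high, which carries the handle on a bracket 39 mm above the underside; on each side a wire rail 22 mm high runs forward to x = 32 mm and slopes down to the bed at x = 54 mm, so balls stay on when the tips are tilted up.
- ball0_center (a point): Centre of a turned wooden ball knob, 32 mm in diameter, 12 g, that rolls freely on the tray floor; too big for the gaps between the scoop's wires.
- ball1_center (a point): Centre of a turned wooden ball knob, 32 mm in diameter, 12 g, that rolls freely on the tray floor; too big for the gaps between the scoop's wires.
- ball2_center (a point): Centre of a turned wooden ball knob, 32 mm in diameter, 12 g, that rolls freely on the tray floor; too big for the gaps between the scoop's wires.
- stub0_center (a point): Centre of a sawn-off steel bolt end, a plain cylinder 12 mm in diameter and 11.5 mm long, 10 g, standing on end in the tray at the start; it slips between the scoop's wires in any attitude, but a wire tip can catch it and jam it against the tray's end.
- stub1_center (a point): Centre of a sawn-off steel bolt end, a plain cylinder 12 mm in diameter and 11.5 mm long, 10 g, lying on its side in the tray at the start; it slips between the scoop's wires in any attitude, but a wire tip can catch it and jam it against the tray's end.
- stub2_center (a point): Centre of a sawn-off steel bolt end, a plain cylinder 12 mm in diameter and 11.5 mm long, 10 g, standing on end in the tray at the start; it slips between the scoop's wires in any attitude, but a wire tip can catch it and jam it against the tray's end.
- stub3_center (a point): Centre of a sawn-off steel bolt end, a plain cylinder 12 mm in diameter and 11.5 mm long, 10 g, lying on its side in the tray at the start; it slips between the scoop's wires in any attitude, but a wire tip can catch it and jam it against the tray's end.
- stub4_center (a point): Centre of a sawn-off steel bolt end, a plain cylinder 12 mm in diameter and 11.5 mm long, 10 g, standing on end in the tray at the start; it slips between the scoop's wires in any attitude, but a wire tip can catch it and jam it against the tray's end.
- stub5_center (a point): Centre of a sawn-off steel bolt end, a plain cylinder 12 mm in diameter and 11.5 mm long, 10 g, lying on its side in the tray at the start; it slips between the scoop's wires in any attitude, but a wire tip can catch it and jam it against the tray's end.
- carton: Bystander: loose cardboard nail carton 60 x 85 x 100 mm tall. Origin: centre of its underside.
- hammer: Bystander: loose hammer 260 mm long, lying down beyond the tray. Origin: under its middle.
- anvil: Bystander: fixed small bench anvil, 90 x 130 mm foot, 92 mm tall. Origin: centre of its underside.

How it is judged:
By the outcome, as a careful person would: the job done as asked, in the order asked, and still so for the second after the job is handed in, with the robot touching nothing.
It also fails if it takes over 72 s, if anything falls off the work surface, if the arm or the gripper's body presses on something with over 40 N, if the wrist force passes 120 N, or if a joint passes its speed limit or range.

### The arm

A 6-joint arm with a two-finger parallel gripper is mounted at the origin on the work surface. World frame = base frame: x ahead of the robot, y to its left, z up, the work surface at z = 0. Lengths are in m, angles in rad, forces in N, time in s.
With the tool pointing down it reaches from about 0.375 to 0.925 m from the base axis. Payload 5.7 kg.
Tool frame: the origin (TCP) lies midway between the tips of the shut fingers; the grasp point (between the pads) lies 19 mm behind it; z points along the fingers, x is the direction in which the jaws open and shut, and the axes are right-handed (so a half turn about z gives the same grasp; the last joint's range is limited). The gripper opens to 88 mm and grips with 3 to 60 N. Pads are 20 mm wide; open, the fingers measure 115 mm over their backs; the gripper's body (75 mm by 178 mm) begins 61 mm behind the grasp point.
Start: joints at [-1.414, 0.359, 1.51, -0, 1.272, -0.115], TCP at [0.161, -0.578, 0.223] pointing down, gripper open.
Joint ranges: [-2.97, 2.97], [-1.01, 2.36], [0.21, 2.38], [-0.96, 4.11], [0.2, 2.71], [-2.98, 2.98]. Speed limits (rad/s): [2.39, 2.39, 3.14, 3.14, 3.14, 3.14].

### API

Orientations are given as a unit quaternion [x, y, z, w].
In Python, from bench import move_ptp, servo_line, goto_joints, move_gripper, sleep, inverse_kinematics, capture, PlanningError, close_job, spot_in, silhouettes, current_clock, current_joint_pos, current_qvel, current_joint_torque, current_position, current_orientation, current_force, current_torque, current_finger_gap gives the robot as it stands. Calls block until the motion is done:
- move_ptp(position, orientation): joint-space move of the TCP to a pose.
- servo_line(position, orientation=None, rate=0.15, contact_N=None): straight line of the TCP; orientation=None keeps the orientation; rate is the mean speed in m/s. With contact_N (N) it stops when the force on the tool has changed by that much, and returns True; else False.
- goto_joints(angles): joint-space move.
- move_gripper(opening): finger opening in m; the grip force is fixed at half the most; returns when the fingers have stopped.
- sleep(seconds).
- inverse_kinematics(position, orientation): joint angles nearest the present ones, or None.
- capture(name): name is "scene" or "top" or "wrist"; returns a dict with "image" (384x512x3 uint8, blue, green, red), "range_z" (384x512 float32, m along the optical axis (not along the pixel's ray), 0 where there is no reading), "intrinsics" (3x3 intrinsics, pixels), "R" (3x3) and "t" (3): a world point X has camera coordinates R X + t. Camera axes: x right, y down, z forward; pixel columns grow to the right and rows downward; lengths in m; the calibration is good to about 2 mm. The wrist camera is an equidistant fisheye: a pixel r from the principal point sees the ray r / f radians off the axis. A picture is of the moment at which its call begins.
A pose or a line that the arm cannot do raises PlanningError and nothing moves.
- close_job(): hands the job in, once; it reports no verdict.
Trained networks look in the newest picture that a camera, given by its name, has taken for a name from the list of things; names that differ only in an ending like _2 or _b are one class to them, and where a whole thing is asked for, a point or a joint stands for the part that bears it (a point fixed in the world has none). Each returns a list of dicts, best first, with "conf" (0 to 1); they miss things now and then, are a little off and sometimes report something else, mostly with a low value. They report only what shows in the picture. A call takes as long as a camera call.
- spot_in(camera, query): "xy" ([column, row] in pixels, amid what is visible of it).
- silhouettes(camera, query): "region" (384x512 bool, what is visible of it) and "xy" ([column, row] in pixels, amid what is visible of it).
Readings, each from a call of its own:
- current_clock(): time.
- current_joint_pos(): joint angles.
- current_qvel(): joint speeds.
- current_joint_torque(): joint torques, N m.
- current_position(): TCP position.
- current_orientation(): TCP orientation.
- current_force(): force on the tool from outside, world axes, zero at the start.
- current_torque(): the same for the moment, N m.
- current_finger_gap(): finger opening in m.
Only numpy, scipy, OpenCV 4.12 (cv2) and the standard library are available. Lean on these libraries where they do the work, as an engineer would, in place of code of your own. Each camera call takes 0.05 s, during which the arm holds its last target. There are 200 camera calls.

## Working session

There is one attempt and no reset: what is moved stays moved. The work goes in short steps, each a Python script; the robot and the scene stay as the last script left them, time stands still between calls to the robot, and variables do not carry over. Pictures are saved under pics/ and viewed, about 8 in all and at most 12, crops included, and the job is handed in when it is done.

```bash
mkdir -p pics && ls
cat > h.py <<'E'
import numpy as np, cv2
from bench import *
from scipy.spatial.transform import Rotation as Rn
def cloud(c):
    z=c["range_z"]; K=c["intrinsics"]; v,u=np.mgrid[:384,:512]
    P=np.stack([(u-K[0,2])/K[0,0]*z,(v-K[1,2])/K[1,1]*z,z],-1)
    W=(P-c["t"])@c["R"]; W[z==0]=np.nan; return W
E
python3 - <<'E'
from h import *
cs={n:capture(n) for n in("scene","top")}
cv2.imwrite("pics/a.png",np.hstack([cs["scene"]["image"],cs["top"]["image"]])[:, :])
for n,c in cs.items():
    cv2.imwrite(f"pics/{n}0.png",c["image"])
    W=cloud(c); print(n,"cam at",-c["R"].T@c["t"])
    for q in ["tray","bin","scoop","scoop_grip","scoop_tips","ball0_center","stub0_center","carton","hammer","anvil"]:
        if "center" in q or "scoop_" in q:
            for d in spot_in(n,q)[:7]:
                x,y=np.round(d["xy"]).astype(int); print(q,round(d["conf"],2),x,y,W[y,x].round(3))
        else:
            for d in silhouettes(n,q)[:1]:
                p=W[d["region"]]; p=p[~np.isnan(p[:,0])]
                print(q,round(d["conf"],2),np.round(d["xy"]),np.percentile(p,2,0).round(3),np.percentile(p,98,0).round(3))
print(current_clock())
E
```

```text
pics
scene cam at [ 1.18141207 -0.64855734  1.01020347]
tray 0.98 [235. 200.] [ 0.372 -0.082  0.003] [0.633 0.061 0.045]
bin 0.32 [302. 232.] [ 0.693 -0.054  0.001] [0.783 0.068 0.095]
scoop 0.7 [317. 142.] [ 0.521  0.283 -0.002] [0.585 0.395 0.111]
scoop_grip 0.82 315 141 [0.545 0.319 0.047]
scoop_tips 0.87 321 142 [0.559 0.332 0.043]
ball0_center 0.48 231 179 [0.458 0.029 0.034]
ball0_center 0.28 339 194 [0.723 0.203 0.021]
stub0_center 0.28 145 267 [ 0.496 -0.326  0.004]
carton 0.95 [259. 292.] [ 0.75  -0.255  0.002] [ 0.816 -0.166  0.103]
hammer 0.87 [343. 195.] [ 0.618  0.156 -0.002] [0.866 0.281 0.029]
anvil 0.59 [300. 234.] [ 0.693 -0.053  0.001] [0.783 0.071 0.095]
top cam at [ 0.46330475 -0.01602888  1.05121085]
tray 0.75 [260. 224.] [ 0.37  -0.077  0.004] [0.624 0.06  0.045]
bin 0.81 [400. 222.] [ 0.424 -0.417  0.002] [ 0.581 -0.253  0.062]
scoop 0.96 [115. 199.] [ 0.48   0.274 -0.001] [0.582 0.395 0.111]
scoop_grip 0.76 112 197 [0.553 0.336 0.04 ]
scoop_grip 0.63 347 104 [ 0.765 -0.198  0.099]
scoop_tips 0.87 115 198 [0.551 0.327 0.045]
ball0_center 0.66 243 240 [0.46 0.03 0.04]
carton 0.88 [349. 103.] [ 0.741 -0.249  0.015] [ 0.806 -0.164  0.104]
hammer 0.75 [169. 134.] [ 0.613  0.159 -0.   ] [0.856 0.285 0.029]
anvil 0.6 [252. 127.] [ 0.688 -0.051  0.008] [0.762 0.071 0.095]
1.1
```

Run:
```python
import cv2,numpy as np
a=cv2.imread("pics/top0.png"); b=cv2.imread("pics/scene0.png")
t=cv2.resize(a[160:300,70:270+40],None,fx=3.3,fy=3.3,interpolation=cv2.INTER_CUBIC)
cv2.imwrite("pics/v1.png",cv2.resize(a[150:290,70:310],(792,462),interpolation=cv2.INTER_CUBIC))
```

```text
(no output)
```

View pics/top0.png

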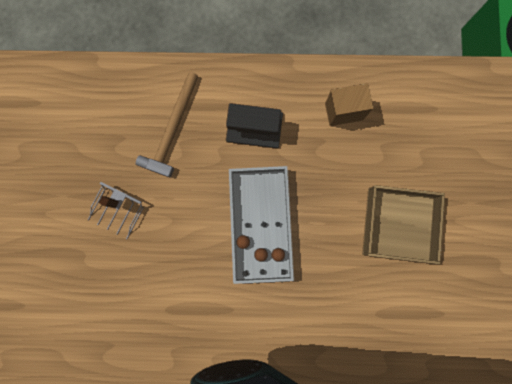

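View pics/v1.png

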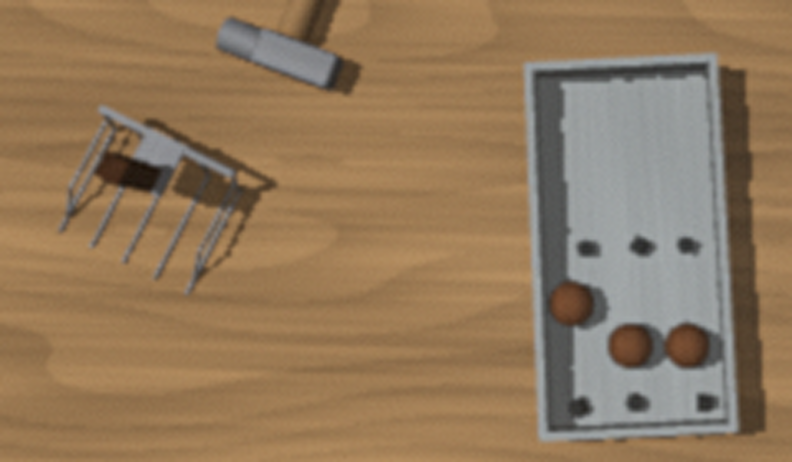

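The top view shows the tray with its length along world x. The balls are at about (243,242), (261,255) and (279,255) px, with stubs in rows at v≈225 and v≈272. The scoop is on the left at (115,205) and the box is on the right at (405,225). Next I'll measure the poses.

```bash
cat >> h.py <<'E'
def onplane(c,uv,z):
    K=c["intrinsics"]; d=np.array([(uv[0]-K[0,2])/K[0,0],(uv[1]-K[1,2])/K[1,1],1.])@c["R"]
    o=-c["R"].T@c["t"]; return o+d*(z-o[2])/d[2]
def rim(W,reg,zlo,zhi):
    m=cv2.dilate(reg.astype(np.uint8),np.ones((5,5)))>0
    m&=(W[...,2]>zlo)&(W[...,2]<zhi); p=W[m][:,:2].astype(np.float32)
    return cv2.minAreaRect(p*1000)
def rays_in_tray(c,T,yaw):
    pass
E
python3 - <<'E'
from h import *
cs={n:capture(n) for n in("top","scene")}
for n,c in cs.items():
    W=cloud(c)
    for q,a,b in(("tray",.036,.05),("bin",.053,.067)):
        d=silhouettes(n,q)
        if d: print(n,q,round(d[0]["conf"],2),rim(W,d[0]["region"],a,b))
    r=silhouettes(n,"scoop")[0]["region"]
    m=cv2.dilate(r.astype(np.uint8),np.ones((5,5)))>0
    p=W[m]; h=p[(p[:,2]>.10)&(p[:,2]<.12)]; print("handle top",len(h),h.mean(0),h.min(0),h.max(0))
    b=p[(p[:,2]>.033)&(p[:,2]<.05)]; print("bar",len(b),cv2.minAreaRect((b[:,:2]*1000).astype(np.float32)))
    np.save(f"pics/{n}W.npy",W)
c=cs["top"]; im=c["image"].astype(int)
hsv=cv2.cvtColor(c["image"],cv2.COLOR_BGR2HSV)
x0,x1,y0,y1=232,292,165,283
balls=((hsv[...,1]>100)).astype(np.uint8); 
dark=((hsv[...,1]<=100)&(hsv[...,2]<75)).astype(np.uint8)
for nm,m,z in(("ball",balls,.024),("stub",dark,.0138)):
    M=np.zeros_like(m); M[y0+4:y1-4,x0+4:x1-4]=m[y0+4:y1-4,x0+4:x1-4]
    n,l,s,ce=cv2.connectedComponentsWithStats(M)
    for i in range(1,n):
        if s[i,4]>5: print(nm,s[i],ce[i].round(1),onplane(c,ce[i],z).round(4))
print(c["intrinsics"],c["R"])
E
```

```text
top tray 0.79 ((497.7127380371094, -8.689704895019531), (262.3642883300781, 136.2104034423828), 3.811570405960083)
top bin 0.79 ((502.4287109375, -336.7025451660156), (160.99478149414062, 160.068115234375), 84.26436614990234)
handle top 83 [0.53858305 0.32811027 0.10889877] [0.5279374  0.3181123  0.10000437] [0.54930158 0.34032169 0.11246876]
bar 247 ((548.8400268554688, 324.3880615234375), (106.65142822265625, 39.907020568847656), 63.88854217529297)
scene tray 0.67 ((500.328369140625, -8.869972229003906), (265.6338195800781, 140.1610107421875), 3.84211802482605)
scene bin 0.98 ((504.646240234375, -337.22845458984375), (160.7978057861328, 164.7574920654297), 84.62957000732422)
handle top 36 [0.54380476 0.3265605  0.10677863] [0.53134936 0.31424171 0.10012632] [0.55356618 0.33766024 0.11352089]
bar 154 ((551.9483032226562, 324.3203430175781), (107.51863861083984, 44.850364685058594), 67.27012634277344)
ball [237 236  12  12 120] [242.5 241.5] [0.4562 0.0315 0.024 ]
ball [255 249  12  12 118] [260.6 254.4] [ 0.4274 -0.0109  0.024 ]
ball [272 249  12  12 118] [277.8 254.4] [ 0.4282 -0.0
[... 280 characters left out ...]
ub [246 237   4  12  16] [248.1 242.9] [0.4531 0.0187 0.0138]
stub [236 239   1   7   7] [236. 242.] [0.4547 0.0472 0.0138]
stub [264 249   4  12  16] [265.9 254.9] [ 0.426  -0.0235  0.0138]
stub [281 250   4  11  13] [283.4 255.6] [ 0.4251 -0.0642  0.0138]
stub [242 271   7   5  29] [244.8 273. ] [0.3837 0.0249 0.0138]
stub [261 270   4   4  15] [262.4 271.6] [ 0.3876 -0.0158  0.0138]
stub [282 270   5   4  17] [283.6 271.5] [ 0.3888 -0.0652  0.0138]
[[439.06403393   0.         259.62686143]
 [  0.         439.06403393 184.44960371]
 [  0.           0.           1.        ]] [[ 0.01767631 -0.99981428 -0.0076777 ]
 [-0.99229557 -0.01660057 -0.12277591]
 [ 0.12262566  0.00978878 -0.99240472]]
```

```bash
cat >> h.py <<'E'
D=np.pi/180
T0=np.array([.499,-.0088]); TY=183.8; BIN=np.array([.5035,-.337]); S0=np.array([.541,.3275]); SY=157.
FLIP=1
def pose(p,yaw,pitch=0,flip=None,h=.062):
    "TCP pose for scoop origin p, yaw deg, pitch deg (tips up +)"
    f=FLIP if flip is None else flip
    R=(Rn.from_euler('z',yaw,degrees=True)*Rn.from_euler('y',-pitch,degrees=True)).as_matrix()
    t=np.asarray(p)+R@[0,0,h]
    Rt=R@np.diag([f,-f,-1.]); return t,Rn.from_matrix(Rt).as_quat()
def tray(x,y,z=0.):
    "tray frame -> world"
    R=Rn.from_euler('z',TY,degrees=True).as_matrix(); return np.r_[T0,0]+R@[x,y,z]
def dump(yaw,pitch,ztip,back=0.):
    "scoop origin such that the tips lie over the bin centre (minus back)"
    R=(Rn.from_euler('z',yaw,degrees=True)*Rn.from_euler('y',-pitch,degrees=True)).as_matrix()
    d=Rn.from_euler('z',yaw,degrees=True).apply([1,0,0])
    return np.r_[BIN,ztip]-d*back-R@[.0665,0,0]
E
python3 - <<'E'
from h import *
def s(q): return None if q is None else np.round(q,2).tolist()
for f in(1,-1):
    print("flip",f)
    print("grasp",s(inverse_kinematics(*pose([*S0,0],SY,0,f))))
    for x in(-.08,.058):
        for pt in(0,20,25): print("tray",x,pt,s(inverse_kinematics(*pose(tray(x,-.006,.012),TY,pt,f))))
    for yaw in(184,210,240,270,300,0,30,60,90,150):
        print("dump",yaw,[(p,s(inverse_kinematics(*pose(dump(yaw,p,.07,.02),yaw,p,f)))) for p in(20,-30,-50)])
E
```

```text
flip 1
grasp [0.44, 0.58, 1.59, -0.0, 0.98, -2.3]
tray -0.08 0 [-0.12, 0.5, 1.71, -0.0, 0.93, 2.96]
tray -0.08 20 None
tray -0.08 25 None
tray 0.058 0 [-0.17, 0.35, 2.01, -0.0, 0.79, 2.9]
tray 0.058 20 None
tray 0.058 25 None
dump 184 [(20, [-0.5, 0.77, 1.12, -0.18, 1.55, 2.61]), (-30, [-0.91, 0.36, 1.85, 0.67, 0.73, 1.7]), (-50, [-1.17, 0.43, 2.09, 1.33, 0.84, 0.84])]
dump 210 [(20, [-0.4, 0.68, 1.3, -0.28, 1.38, 2.31]), (-30, [-0.95, 0.43, 1.73, 0.62, 1.02, 1.33]), (-50, [-1.19, 0.54, 1.82, 0.96, 1.18, 0.86])]
dump 240 [(20, [-0.32, 0.55, 1.57, -0.38, 1.12, 1.96]), (-30, [-0.93, 0.52, 1.56, 0.49, 1.32, 0.98]), (-50, [-1.11, 0.68, 1.49, 0.69, 1.56, 0.76])]
dump 270 [(20, [-0.34, 0.41, 1.85, -0.46, 0.82, 1.54]), (-30, [-0.86, 0.6, 1.4, 0.33, 1.55, 0.63]), (-50, [-0.97, 0.81, 1.19, 0.47, 1.89, 0.57])]
dump 300 [(20, [-0.5, 0.3, 2.07, -0.37, 0.51, 0.85]), (-30, [-0.77, 0.66, 1.29, 0.14, 1.7, 0.26]), (-50, [-0.81, 0.91, 0.97, 0.21, 2.11, 0.26])]
dump 0 [(20, [-1.06, 0.32, 2.02, 0.49, 0.68, -1.42]), (-30, [-0.57, 0.65, 1.31, -0.28, 1.63, -0.53]), (-50, [-0.49, 0.89, 1.01, -0.41, 2.02, -0
[... 1643 characters left out ...]

dump 0 [(20, [-1.06, 0.32, 2.02, 0.49, 0.68, 1.72]), (-30, [-0.57, 0.65, 1.31, -0.28, 1.63, 2.61]), (-50, [-0.49, 0.89, 1.01, -0.41, 2.02, 2.63])]
dump 30 [(20, [-1.11, 0.45, 1.78, 0.42, 0.98, 1.26]), (-30, [-0.5, 0.58, 1.44, -0.45, 1.43, 2.25]), (-50, [-0.35, 0.78, 1.26, -0.64, 1.72, 2.38])]
dump 60 [(20, [-1.05, 0.59, 1.5, 0.32, 1.25, 0.91]), (-30, [-0.47, 0.5, 1.6, -0.58, 1.15, 1.9]), (-50, [-0.26, 0.64, 1.57, -0.86, 1.34, 2.23])]
dump 90 [(20, [-0.94, 0.71, 1.24, 0.2, 1.48, 0.58]), (-30, [-0.49, 0.41, 1.77, -0.65, 0.81, 1.5]), (-50, None)]
dump 150 [(20, [-0.65, 0.82, 1.01, -0.04, 1.66, -0.13]), (-30, [-0.76, 0.32, 1.93, 0.31, 0.4, -0.49]), (-50, [-0.86, 0.35, 2.28, 2.48, 0.42, -2.75])]
```

```bash
sed -i 's/^FLIP=1/FLIP=-1/' h.py
python3 - <<'E'
from h import *
move_ptp(*pose([*S0,.115],SY)); 
c=capture("wrist"); cv2.imwrite("pics/w1.png",c["image"]); 
K=c["intrinsics"]; print(K,"cam",-c["R"].T@c["t"])
c=capture("top"); W=cloud(c)
servo_line(pose([*S0,0],SY)[0],rate=.1)
print(current_position(),current_force())
move_gripper(0.0); print("gap",current_finger_gap(),current_force())
servo_line(pose([*S0,.08],SY)[0],rate=.1); print(current_force(),current_finger_gap(),current_clock())
for n in("scene","top","wrist"):
    c=capture(n); cv2.imwrite(f"pics/g_{n}.png",c["image"])
a=cv2.imread("pics/g_scene.png"); b=cv2.imread("pics/g_wrist.png")
cv2.imwrite("pics/v3.png",np.hstack([cv2.resize(a[60:220,230:430],(400,320)),cv2.resize(b,(400,320))]))
E
```

```text
[[297.31863964   0.         253.72855854]
 [  0.         297.31863964 192.22678497]
 [  0.           0.           1.        ]] cam [0.57524046 0.40444405 0.33980459]
[0.54158906 0.32779318 0.06272954] [ 0.24212323  0.37050013 -0.18857037]
gap 0.01758717931395254 [-0.77571456  0.3518392   0.13885665]
[-0.35532033 -0.15317617 -2.61914251] 0.01782132916256935 8.35
```

View pics/v3.png

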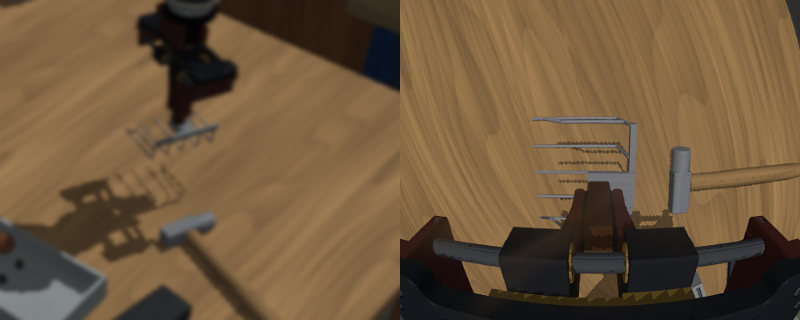

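The scoop is held and its wires run level. Next I'll carry it over the empty end of the tray and lower it.

Run:
```python
from h import *
move_ptp(*pose(tray(-.079,.002,.09),TY))
servo_line(pose(tray(-.079,.002,.05),TY)[0],rate=.1)
print(current_position()-pose(tray(-.079,.002,.05),TY)[0], current_force())
for n in("scene","top"):
    c=capture(n); cv2.imwrite(f"pics/t_{n}.png",c["image"]); np.savez(f"pics/t_{n}.npz",**c)
    W=cloud(c)
    # scoop points in tray/scoop frame
    R=Rn.from_euler('z',TY,degrees=True).as_matrix()
    p=(W.reshape(-1,3)-tray(-.079,.002,.05))@R
    b=p[(abs(p[:,0]+.03)<.012)&(abs(p[:,1])<.075)&(abs(p[:,2]-.04)<.012)]
    if len(b): print(n,"bar",len(b),np.percentile(b,[1,50,99],axis=0).round(4).tolist())
    b=p[(p[:,0]>-.035)&(p[:,0]<.07)&(abs(p[:,1])<.075)&(p[:,2]>.0)&(p[:,2]<.03)]
    if len(b): print(n,"rails",len(b),np.percentile(b,[1,50,99],axis=0).round(4).tolist())
a=cv2.imread("pics/t_scene.png"); b=cv2.imread("pics/t_top.png")
cv2.imwrite("pics/v4.png",np.hstack([cv2.resize(a[110:270,150:320],(400,376),interpolation=2),cv2.resize(b[150:300,190:350],(400,376),interpolation=2)]))
print(current_clock())
```

```text
[ 3.27321255e-05  4.83940852e-04 -1.06947118e-04] [ 0.26029516 -0.22385288 -1.75487573]
scene bar 144 [[-0.0362, -0.0532, 0.0303], [-0.0319, 0.0016, 0.0412], [-0.019, 0.0528, 0.0457]]
scene rails 144 [[-0.0282, -0.0537, 0.0], [0.0055, 0.0262, 0.0044], [0.061, 0.0553, 0.0284]]
top rails 91 [[-0.0209, -0.0541, 0.0007], [0.0202, -0.0519, 0.0216], [0.0632, 0.0526, 0.0267]]
10.4167
```

View pics/v4.png

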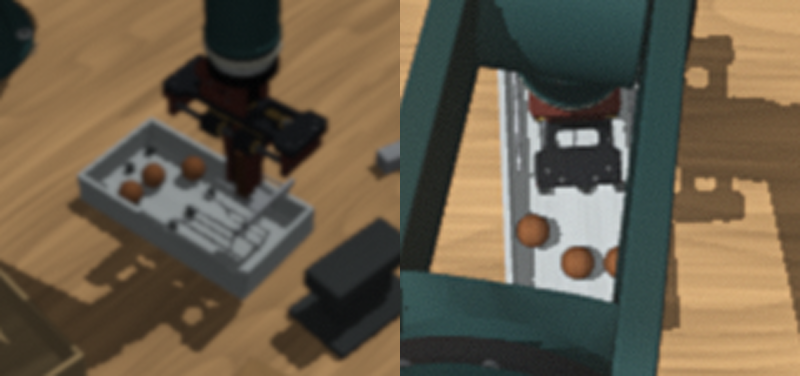

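The bar measures ±53 mm about the commanded axis, so the scoop is centred in hand. The tips are ahead of the balls and clear of the front stubs. Next I'll lower it and advance slowly.

Run:
```python
from h import *
Z=.0097
r=servo_line(pose(tray(-.079,.002,.02),TY)[0],rate=.06,contact_N=6)
r2=servo_line(pose(tray(-.079,.002,Z),TY)[0],rate=.02,contact_N=4); print(r,r2,current_position()[2]-.0627,current_force())
for tip,s,v in((.008,.002,.03),(.026,-.006,.03),(.048,-.0065,.04),(.060,-.0065,.04)):
    r=servo_line(pose(tray(tip-.0665,s,Z),TY)[0],rate=v,contact_N=6)
    e=current_position()-pose(tray(tip-.0665,s,Z),TY)[0]
    print(tip,r,(e*1000).round(1),current_force().round(1) if hasattr(current_force(),'round') else current_force())
    if r: break
c=capture("scene"); top=capture("top")
cv2.imwrite("pics/v5.png",np.hstack([cv2.resize(c["image"][130:240,170:300],(450,380),interpolation=2),cv2.resize(top["image"][150:300,200:310],(280,380),interpolation=2)]))
print(current_clock())
```

```text
False False 0.008935922354394485 [ 0.13550562  0.14834293 -1.08805922]
0.008 False [ 0.2 -0.   0.1] [ 0.3  0.1 -2.1]
0.026 False [ 0.2 -0.   0.1] [-0.8 -0.4 -2.2]
0.048 False [ 0.2 -0.   0.1] [-0.   0.3 -1.4]
0.06 False [-0.3  0.   0. ] [ 0.7  0.4 -2. ]
14.625
```

View pics/v5.png

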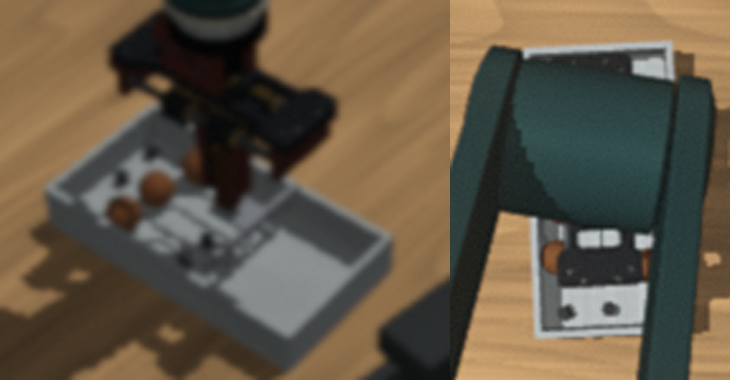

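Run:
```python
from h import *
Z=.0097
for tip,s,v in((.090,-.0065,.03),(.105,-.0065,.03),(.121,-.0065,.03)):
    r=servo_line(pose(tray(tip-.0665,s,Z),TY)[0],rate=v,contact_N=6)
    e=current_position()-pose(tray(tip-.0665,s,Z),TY)[0]
    print(tip,r,(e*1000).round(1),np.round(current_force(),1))
    if r: break
c=capture("scene"); np.savez("pics/s6.npz",**c); top=capture("top")
for d in spot_in("scene","ball0_center")[:5]:
    p=onplane(c,d["xy"],.024); print(round(d["conf"],2),d["xy"],((p-tray(0,0))@Rn.from_euler('z',TY,degrees=True).as_matrix()).round(3))
cv2.imwrite("pics/v6.png",np.hstack([cv2.resize(c["image"][150:230,180:280],(475,380),interpolation=2),cv2.resize(top["image"][150:300,200:310],(280,380),interpolation=2)]))
print(current_clock())
```

```text
0.09 False [ 0.3 -0.   0. ] [ 1.4 -0.8 -1.6]
0.105 False [ 0.  -0.   0.1] [-0.4  0.2 -2.6]
0.121 True [4.2 0.3 0.2] [ 2.3  1.3 -2.7]
17.05
```

View pics/v6.png

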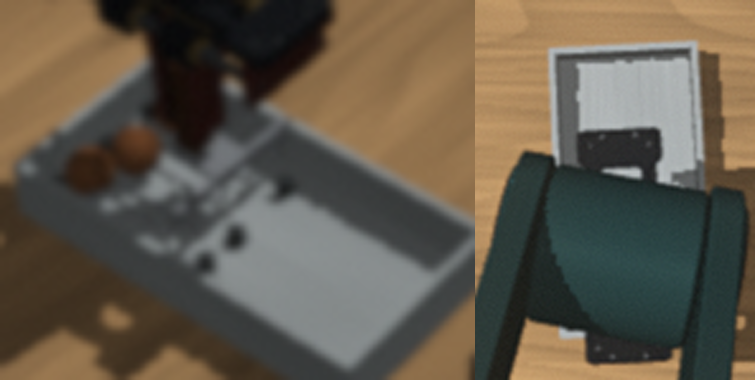

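Run:
```python
from h import *
c=dict(np.load("pics/s6.npz")); R=Rn.from_euler('z',TY,degrees=True).as_matrix()
hsv=cv2.cvtColor(c["image"],cv2.COLOR_BGR2HSV)
W=cloud(c); p=(W-tray(0,0))@R
m=((hsv[...,1]>115)&(abs(p[...,0])<.123)&(abs(p[...,1])<.061)&(p[...,2]>.015)&(p[...,2]<.05)).astype(np.uint8)
n,l,s,ce=cv2.connectedComponentsWithStats(m)
for i in range(1,n):
    if s[i,4]>8:
        q=p[l==i]; print(s[i],ce[i].round(1),q.mean(0).round(4),((onplane(c,ce[i],.024)-tray(0,0))@R).round(4))
        # sphere-centre fit with r=16
        from scipy.optimize import least_squares
        print(least_squares(lambda x:np.linalg.norm(q-x,axis=1)-.016,q.mean(0)-[0,0,.01],loss='soft_l1',f_scale=.002).x.round(4))
print(((current_position()-tray(0,0))@R).round(4))
```

```text
[194 177  19  13 134] [203.4 182.9] [0.0914 0.0212 0.0342] [0.099  0.0143 0.024 ]
[0.0888 0.0225 0.0377]
[ 0.0502 -0.0065  0.0716]
```

Run:
```python
from h import *
c=dict(np.load("pics/s6.npz")); R=Rn.from_euler('z',TY,degrees=True).as_matrix()
for uv in((199.3,185.4),(209,181.6)):
    for z in (.024,.027): print(uv,z,((onplane(c,uv,z)-tray(0,0))@R).round(4))
W=cloud(c); p=(W-tray(0,0))@R
for u,v in((199,183),(209,179)): print(p[v-2:v+3:2,u-2:u+3:2].reshape(-1,3).round(3).tolist())
cw=capture("wrist"); cv2.imwrite("pics/v7.png",cw["image"])
```

```text
(199.3, 185.4) 0.024 [0.1014 0.0292 0.024 ]
(199.3, 185.4) 0.027 [0.0991 0.0312 0.027 ]
(209, 181.6) 0.024 [ 0.0897 -0.0001  0.024 ]
(209, 181.6) 0.027 [0.0875 0.002  0.027 ]
[[0.107, 0.031, 0.04], [0.105, 0.025, 0.037], [0.1, 0.021, 0.037], [0.104, 0.035, 0.037], [0.098, 0.032, 0.039], [0.092, 0.03, 0.04], [0.099, 0.039, 0.035], [0.094, 0.037, 0.037], [0.093, 0.03, 0.032]]
[[0.092, 0.004, 0.044], [0.087, 0.0, 0.044], [0.088, -0.008, 0.038], [0.089, 0.007, 0.041], [0.085, 0.003, 0.04], [0.082, -0.002, 0.038], [0.086, 0.011, 0.038], [0.083, 0.006, 0.036], [0.079, 0.001, 0.034]]
```

View pics/v7.png

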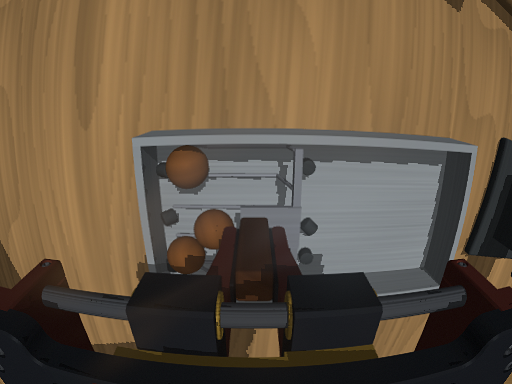

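```bash
cat >> h.py <<'E'
RT=Rn.from_euler('z',TY,degrees=True).as_matrix()
def fish(c,uv,z):
    K=c["intrinsics"]; d=(np.array(uv)-[K[0,2],K[1,2]])/K[0,0]; th=np.linalg.norm(d)
    r=np.r_[d/th*np.sin(th),np.cos(th)]@c["R"]; o=-c["R"].T@c["t"]; return (o+r*(z-o[2])/r[2]-tray(0,0))@RT
def fproj(c,P):
    K=c["intrinsics"]; q=c["R"]@P+c["t"]; th=np.arctan2(np.hypot(*q[:2]),q[2]); return q[:2]/np.hypot(*q[:2])*th*K[0,0]+[K[0,2],K[1,2]]
E
python3 - <<'E'
from h import *
c=capture("wrist"); im=c["image"]
for n,uv,z in(("A",(187,167),.024),("B",(213,228),.024),("C",(186,255),.024),("sA",(163,170),.014),("sB",(170,217),.014),("f",(308,166),.014),("f",(309,226),.014),("f",(305,256),.014)):
    print(n,fish(c,uv,z).round(4)[:2])
o=fish(c,(10,10),0)
x0=((current_position()-tray(0,0))@RT)
for k in(-2,-1,0,1,2): 
    print(k,"wire y",(x0[1]+.026*k).round(4),"tip px",fproj(c,tray(x0[0]+.0665,x0[1]+.026*k,.010)).round(0),"wall px",fproj(c,tray(.125,x0[1]+.026*k,.008)).round(0))
cv2.imwrite("pics/v8.png",cv2.resize(im[130:280,130:330],(800,600),interpolation=2))
E
```

```text
A [ 0.0988 -0.0426]
B [0.0814 0.0063]
C [0.1055 0.0314]
sA [ 0.1208 -0.0382]
sB [0.1185 0.0016]
f [ 0.0079 -0.041 ]
f [0.0041 0.0093]
f [0.0054 0.0378]
-2 wire y -0.0585 tip px [168. 143.] wall px [158. 143.]
-1 wire y -0.0325 tip px [170. 176.] wall px [161. 175.]
0 wire y -0.0065 tip px [172. 206.] wall px [164. 205.]
1 wire y 0.0195 tip px [175. 234.] wall px [167. 233.]
2 wire y 0.0455 tip px [178. 260.] wall px [170. 259.]
```

View pics/v8.png

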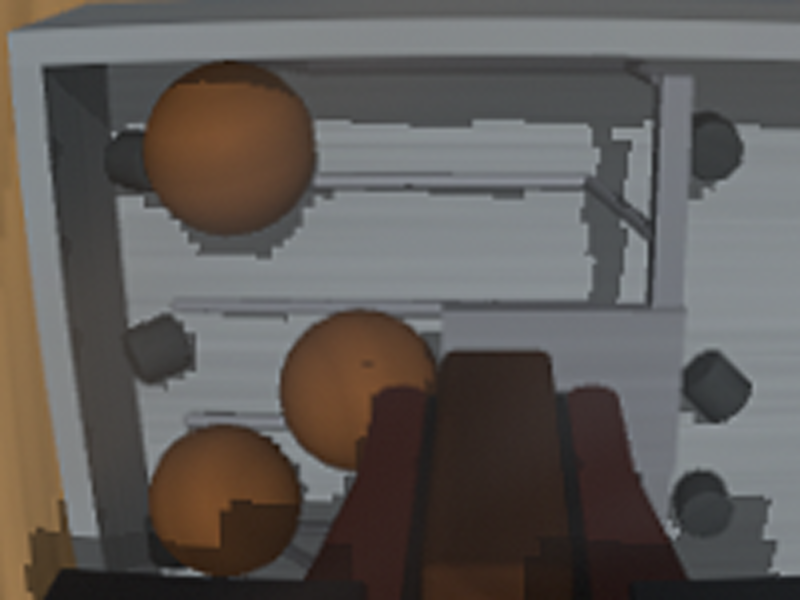

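The wrist view shows all three balls over the bed between wires. Their centres are 11, 18 and 35 mm behind the tips, the front stubs are left behind, and the end stubs sit in the gaps. Next I'll tilt the tips up about the heel.

```bash
cat >> h.py <<'E'
def tilt(H,pt,yaw=TY):
    "pose with the heel underside (scoop x=-18) at world H"
    R=(Rn.from_euler('z',yaw,degrees=True)*Rn.from_euler('y',-pt,degrees=True)).as_matrix()
    return pose(np.asarray(H)-R@[-.018,0,0],yaw,pt)
E
python3 - <<'E'
from h import *
x0=((current_position()-tray(0,0))@RT)
for pt in (4,8,12,16,20):
    H=tray(x0[0]-.018,-.0065,.0102+.0015*min(1,pt/12))
    servo_line(*tilt(H,pt),rate=.02)
    print(pt,np.round(current_force(),1),current_finger_gap())
np.save("pics/H.npy",H)
sleep(.3)
c=capture("wrist"); cv2.imwrite("pics/v9.png",cv2.resize(c["image"][110:290,120:340],(700,573),interpolation=2))
print(current_clock())
E
```

```text
4 [1.4 1.5 2.4] 0.017711272088095743
8 [ 0.1  0.2 -2.7] 0.01787018067951615
12 [ 0.1  1.  -2.2] 0.017731234266888243
16 [-0.4  0.3 -2.1] 0.018072160411383577
20 [-0.3 -0.9 -2.7] 0.017655756424268372
19.4333
```

View pics/v9.png

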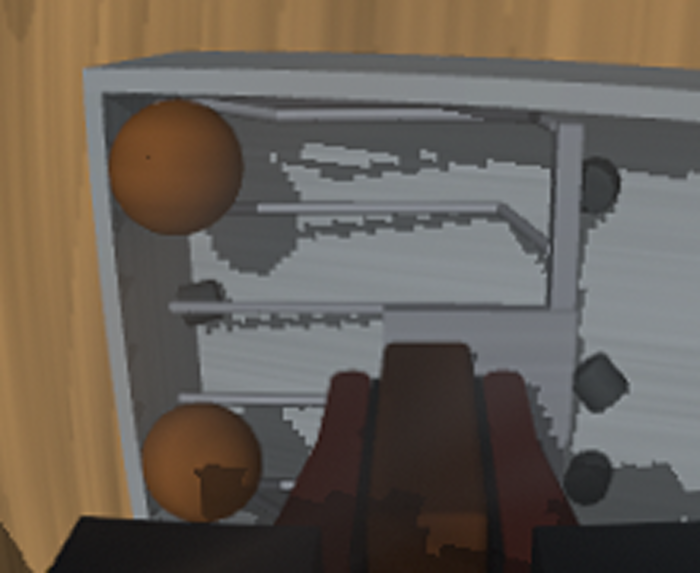

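```bash
cat >> h.py <<'E'
def scoopframe():
    "R,o of the scoop from the present TCP"
    R=Rn.from_quat(current_orientation()).as_matrix()@np.diag([FLIP,-FLIP,-1.]); return R,np.array(current_position())-R@[0,0,.0627]
def fishS(c,uv,z):
    "fisheye pixel -> scoop frame at scoop height z"
    K=c["intrinsics"]; d=(np.array(uv)-[K[0,2],K[1,2]])/K[0,0]; th=np.linalg.norm(d)
    r=np.r_[d/th*np.sin(th),np.cos(th)]@c["R"]; R,o=scoopframe(); q=-c["R"].T@c["t"]
    q=(q-o)@R; r=r@R; return q+r*(z-q[2])/r[2]
E
python3 - <<'E'
from h import *
c=capture("wrist"); R,o=scoopframe()
for n,uv in(("A",(120+175*220/700,110+166*180/573)),("C",(120+202*220/700,110+462*180/573))):
    for z in(.013,.018):
        s=fishS(c,uv,z); w=(o+R@s-tray(0,0))@RT; print(n,z,s.round(4),"tray",w.round(4))
print("tips tray",(o+R@[.0665,0,0]-tray(0,0))@RT)
x0=pose([0,0,0],TY)
q=inverse_kinematics(*tilt(np.load("pics/H.npy"),35)); print(q)
E
```

```text
A 0.013 [ 0.0588 -0.0393  0.013 ] tray [ 0.1004 -0.0458  0.0496]
A 0.018 [ 0.0574 -0.0403  0.018 ] tray [ 0.0974 -0.0469  0.0539]
C 0.013 [0.0586 0.0397 0.013 ] tray [0.1003 0.0331 0.0496]
C 0.018 [0.0573 0.0368 0.018 ] tray [0.0973 0.0302 0.0538]
tips tray [ 0.112111   -0.00651965  0.04006029]
[-0.0816303   0.72913872  1.44031658 -0.08465615  1.57782575 -0.12208326]
```

Balls A and C sit cradled at scoop x≈58 mm, y≈±39 mm, raised clear of the floor and 15 mm short of the end wall. B has rolled back to the heel. I'll tilt further, lift gently and re-check.

```bash
cat >> h.py <<'E'
def balls(c):
    hsv=cv2.cvtColor(c["image"],cv2.COLOR_BGR2HSV)
    R,o=scoopframe(); out=[]
    for d in spot_in("wrist","ball0_center")[:6]:
        out.append((round(d["conf"],2),np.round(d["xy"]).tolist(),(fishS(c,d["xy"],.013)*1000).round(0).tolist()[:2]))
    return out
E
python3 - <<'E'
from h import *
H=np.load("pics/H.npy")
for pt in(24,28,31): servo_line(*tilt(H,pt),rate=.02)
c=capture("wrist"); print(balls(c))
H2=H+[0,0,.03]; servo_line(*tilt(H2,31),rate=.03); sleep(.3)
c=capture("wrist"); print(balls(c), np.round(current_force(),1),current_clock())
cv2.imwrite("pics/v10.png",cv2.resize(c["image"][90:290,110:350],(720,600),interpolation=2))
s=capture("scene"); cv2.imwrite("pics/v10s.png",s["image"]); 
print([(round(d["conf"],2),d["xy"]) for d in spot_in("scene","ball0_center")])
E
```

```text
[(0.81, [261.0, 166.0], [-6.0, -36.0])]
[(0.64, [263.0, 164.0], [-7.0, -37.0])] [-0.2 -0.2 -0.8] 22.2
[(0.75, [301.2, 233.9])]
```

Run:
```python
import cv2,numpy as np
a=cv2.imread("pics/v10.png"); s=cv2.imread("pics/v10s.png")
cv2.imwrite("pics/v11.png",np.hstack([cv2.resize(a,(450,375),interpolation=2),cv2.resize(s[130:240,160:260],(340,375),interpolation=2)]))
```

```text
(no output)
```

View pics/v11.png

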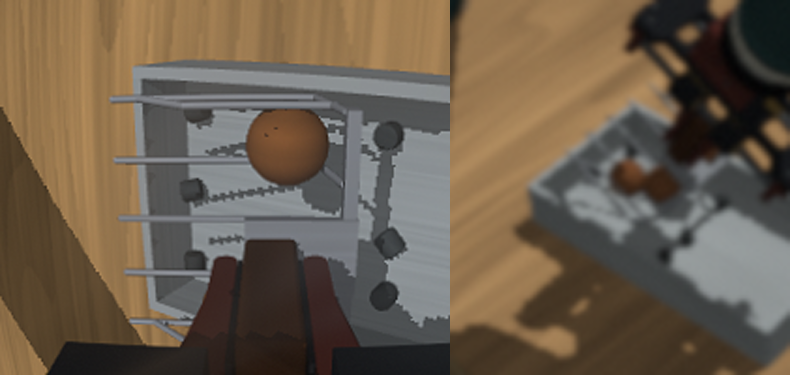

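All three balls rolled back to the heel at 31° (A is visible, with brown behind the handle for the others), and all six stubs are on the tray floor. Next I'll lift, carry slowly, and check that the tray is free of balls before tipping.

Run:
```python
from h import *
H=np.load("pics/H.npy"); P=25
A=H+[0,0,.09]; servo_line(*tilt(A,28),rate=.06)
YD=240
# end heel: tips 10 mm behind bin centre at z .13+
o=dump(YD,P,.15,.01); R=(Rn.from_euler('z',YD,degrees=True)*Rn.from_euler('y',-P,degrees=True)).as_matrix(); B=o+R@[-.018,0,0]
for k in np.linspace(0,1,7)[1:]:
    servo_line(*tilt(A+(B-A)*k,28+(P-28)*k,TY+(YD-TY)*k),rate=.07)
sleep(.2); print(current_clock(),np.round(current_joint_pos(),2),B)
c=capture("wrist"); print(balls(c))
t=capture("top"); s=capture("scene")
for n,cc in(("top",t),("scene",s)):
    W=cloud(cc); p=(W-tray(0,0))@RT; hsv=cv2.cvtColor(cc["image"],cv2.COLOR_BGR2HSV)
    inn=(abs(p[...,0])<.12)&(abs(p[...,1])<.058)&(p[...,2]<.06)
    print(n,"tray px",inn.sum(),"brown",(inn&(hsv[...,1]>110)).sum(),[(round(d["conf"],2),np.round(d["xy"])) for d in spot_in(n,"ball0_center")])
cv2.imwrite("pics/v12.png",np.hstack([cv2.resize(c["image"][80:330,100:420],(440,344),interpolation=2),cv2.resize(t["image"][150:290,225:367],(350,344),interpolation=2)]))
```

```text
28.2917 [-0.29  0.49  1.5  -0.44  1.28 -1.18] [ 0.5467915  -0.26201692  0.11428876]
[(0.62, [262.0, 165.0], [-6.0, -37.0])]
top tray px 977 brown 0 [(0.58, array([393., 230.]))]
scene tray px 1301 brown 0 [(0.47, array([162., 220.]))]
```

View pics/v12.png

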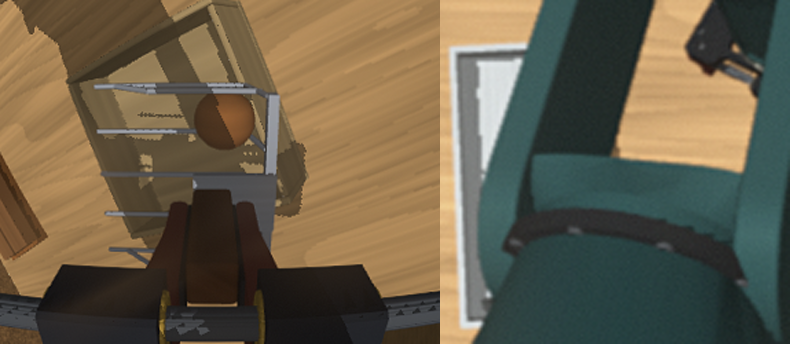

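Run:
```python
from h import *
YD=240
for pt,z,v in((12,.11,.05),(3,.080,.04),(-6,.072,.03),(-15,.064,.03),(-25,.056,.04),(-35,.052,.05),(-45,.052,.05)):
    servo_line(*pose(dump(YD,pt,z,.01),YD,pt),rate=v)
sleep(.6)
print(current_clock(),np.round(current_force(),1))
for _ in range(1):
    for dz in(.008,0): servo_line(*pose(dump(YD,-45,.052+dz,.01),YD,-45),rate=.06)
servo_line(*pose(dump(YD,-45,.15,.01),YD,-45),rate=.1)
servo_line(*pose(dump(YD,0,.17,.01),YD,0),rate=.1)
c=capture("wrist"); print(balls(c)); s=capture("scene"); W=cloud(s)
hsv=cv2.cvtColor(s["image"],cv2.COLOR_BGR2HSV)
print([(round(d["conf"],2),np.round(d["xy"]),W[int(d["xy"][1]),int(d["xy"][0])].round(3)) for d in spot_in("scene","ball0_center")],current_clock())
cv2.imwrite("pics/s13.png",s["image"]); cv2.imwrite("pics/w13.png",c["image"])
for p,im in(("w",c["image"]),("s",s["image"])):
    h=cv2.cvtColor(im,cv2.COLOR_BGR2HSV); m=((h[...,1]>140)&(h[...,0]<13)&(h[...,2]>60)).astype(np.uint8)
    n,l,st,ce=cv2.connectedComponentsWithStats(m); print(p,[(st[i].tolist(),ce[i].round().tolist()) for i in range(1,n) if 40<st[i,4]<3000])
```

```text
32.8917 [-0.6  0.4 -3. ]
[(0.68, [261.0, 163.0], [-7.0, -38.0])]
[] 35.725
w []
s [([0, 318, 43, 49, 379], [17.0, 346.0]), ([0, 349, 24, 35, 189], [11.0, 367.0]), ([23, 363, 23, 21, 72], [34.0, 373.0])]
```

Run:
```python
import cv2,numpy as np
w=cv2.imread("pics/w13.png"); s=cv2.imread("pics/s13.png")
cv2.imwrite("pics/v13.png",np.hstack([cv2.resize(w[80:330,100:400],(480,400),interpolation=2),cv2.resize(s[175:315,95:205],(315,400),interpolation=2)]))
```

```text
(no output)
```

View pics/v13.png

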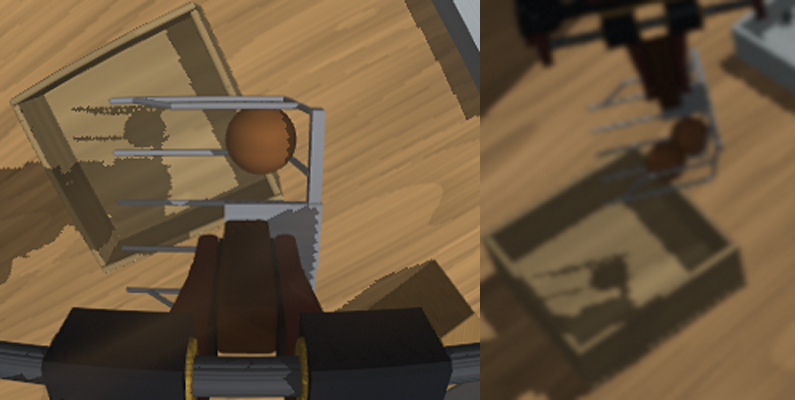

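The tipping attempt released nothing. The last picture shows the box empty and the balls still lying at the heel. I'll re-tip while logging the actual pitch, going steeper and jogging the scoop if needed.

Run:
```python
from h import *
YD=240
for yd in(240,255,270):
    print(yd,[(p,None if (q:=inverse_kinematics(*pose(dump(yd,p,.06,.01),yd,p))) is None else np.round(q,2).tolist()) for p in(-45,-60,-70,-80)])
def rep():
    R,o=scoopframe(); c=capture("wrist"); im=c["image"]
    h=cv2.cvtColor(im,cv2.COLOR_BGR2HSV)
    print("pitch",round(np.degrees(np.arcsin(R[2,0])),1),"tips",(o+R@[.0665,0,0]).round(3),"gap",round(current_finger_gap(),4),balls(c),round(current_clock(),1)); return c
for pt,z in((-20,.09),(-45,.065),):
    servo_line(*pose(dump(YD,pt,z,.01),YD,pt),rate=.1)
sleep(.3); c=rep(); cv2.imwrite("pics/w14.png",c["image"]); s=capture("scene"); cv2.imwrite("pics/s14.png",s["image"]); np.savez("pics/s14.npz",**s)
W=cloud(s); R,o=scoopframe(); p=(W-o)@R; h=cv2.cvtColor(s["image"],cv2.COLOR_BGR2HSV)
m=(p[...,0]>-.03)&(p[...,0]<.06)&(abs(p[...,1])<.055)&(p[...,2]>.005)&(p[...,2]<.036)&(h[...,1]>100)
print(m.sum(),(p[m]*1000).mean(0).round() if m.any() else "",(np.percentile(p[m]*1000,[5,50,95],axis=0)).round().tolist() if m.any() else "")
```

```text
240 [(-45, [-1.08, 0.65, 1.5, 0.65, 1.49, -2.35]), (-60, [-1.18, 0.8, 1.43, 0.76, 1.68, -2.46]), (-70, [-1.23, 0.91, 1.38, 0.83, 1.81, -2.51]), (-80, [-1.26, 1.02, 1.32, 0.89, 1.93, -2.54])]
255 [(-45, [-1.02, 0.72, 1.36, 0.54, 1.66, -2.45]), (-60, [-1.1, 0.87, 1.24, 0.65, 1.87, -2.5]), (-70, [-1.14, 0.99, 1.16, 0.73, 2.0, -2.51]), (-80, [-1.16, 1.1, 1.08, 0.81, 2.13, -2.5])]
270 [(-45, [-0.96, 0.78, 1.22, 0.43, 1.8, -2.57]), (-60, [-1.01, 0.95, 1.06, 0.54, 2.04, -2.57]), (-70, [-1.04, 1.06, 0.95, 0.63, 2.19, -2.55]), (-80, [-1.06, 1.18, 0.85, 0.73, 2.33, -2.49])]
pitch -44.9 tips [ 0.51  -0.327  0.066] gap 0.0178 [(0.85, [260.0, 167.0], [-6.0, -35.0])] 37.5
192 [-4. 26. 20.] [[-25.0, -38.0, 8.0], [-1.0, 38.0, 20.0], [17.0, 52.0, 30.0]]
```

```bash
cat >> h.py <<'E'
def rep():
    R,o=scoopframe(); c=capture("wrist"); b=balls(c); s=capture("scene"); W=cloud(s); p=(W-o)@R; h=cv2.cvtColor(s["image"],cv2.COLOR_BGR2HSV)
    m=(p[...,0]>-.03)&(p[...,0]<.06)&(p[...,1]>.012)&(p[...,1]<.055)&(p[...,2]>.005)&(p[...,2]<.036)&(h[...,1]>100)
    print("pitch",round(np.degrees(np.arcsin(R[2,0])),1),"gap",round(current_finger_gap(),4),b,"scene px",m.sum(),(p[m]*1000).mean(0).round().tolist(),"F",np.round(current_force(),1),"t",round(current_clock(),1)); return b,m.sum(),c,s
E
python3 - <<'E'
from h import *
YD=240
servo_line(*pose(dump(YD,-60,.06,.015),YD,-60),rate=.1); sleep(.3); b,n,_,_=rep()
R=(Rn.from_euler('z',YD,degrees=True)*Rn.from_euler('y',60,degrees=True)).as_matrix()
P,Q=pose(dump(YD,-60,.06,.015),YD,-60)
for d in ([-.012,0,0],[0,.01,0]):
    if not b and n<30: break
    for k in range(3):
        servo_line(P+R@np.array(d),Q,rate=.12); servo_line(P-(R@np.array(d) if d[1] else 0),Q,rate=.2)
    servo_line(P,Q,rate=.1); sleep(.2); b,n,_,_=rep()
E
```

```text
pitch -59.9 gap 0.0177 [(0.98, [264.0, 164.0], [-8.0, -37.0]), (0.31, [123.0, 190.0], [103.0, -18.0])] scene px 173 [-2.0, 37.0, 18.0] F [ 0.8 -0.6 -2.2] t 38.4
pitch -60.0 gap 0.0179 [(0.61, [263.0, 164.0], [-7.0, -37.0])] scene px 0 [nan, nan, nan] F [-0.1  0.5 -2.1] t 40.5
pitch -60.0 gap 0.0177 [(0.91, [262.0, 166.0], [-7.0, -36.0])] scene px 0 [nan, nan, nan] F [-0.7  0.5 -2. ] t 42.8h.py:61: RuntimeWarning: Mean of empty slice.
  print("pitch",round(np.degrees(np.arcsin(R[2,0])),1),"gap",round(current_finger_gap(),4),b,"scene px",m.sum(),(p[m]*1000).mean(0).round().tolist(),"F",np.round(current_force(),1),"t",round(current_clock(),1)); return b,m.sum(),c,s
  ret = um.true_divide(
```

The jogging freed C and emptied the near side. A is still wedged at (-7,-37), so I'll jog harder.

```bash
python3 - 2>/dev/null <<'E'
from h import *
YD=240; pt=-60
R=(Rn.from_euler('z',YD,degrees=True)*Rn.from_euler('y',-pt,degrees=True)).as_matrix()
P,Q=pose(dump(YD,pt,.06,.015),YD,pt)
for amp,v in((.015,.2),(.02,.27),(.02,.35),(.02,.45)):
    try:
        for k in range(2):
            servo_line(P-R@np.array([amp,0,0]),Q,rate=v); servo_line(P,Q,rate=v)
    except PlanningError as e: print(amp,v,e)
    sleep(.15); print(amp,v); b,n,c,s=rep()
    if not b or max(x[0] for x in b)<.45: break
E
```

```text
0.015 0.2
pitch -60.0 gap 0.0179 [(0.95, [262.0, 166.0], [-7.0, -37.0])] scene px 0 [nan, nan, nan] F [-0.5  0.3 -2.2] t 44.1
0.02 0.27
pitch -60.0 gap 0.0176 [(0.96, [259.0, 165.0], [-4.0, -37.0])] scene px 0 [nan, nan, nan] F [ 0.5 -0.2 -1.7] t 45.4
0.02 0.35
pitch -60.0 gap 0.0182 [(0.74, [262.0, 166.0], [-7.0, -36.0]), (0.67, [304.0, 253.0], [-42.0, 37.0]), (0.63, [130.0, 186.0], [97.0, -21.0])] scene px 0 [nan, nan, nan] F [ 0.4  0.3 -0.9] t 46.7
0.02 0.45
pitch -60.0 gap 0.0179 [(0.73, [262.0, 164.0], [-7.0, -38.0]), (0.54, [258.0, 226.0], [-4.0, 12.0])] scene px 0 [nan, nan, nan] F [ 0.4 -0.1 -1.7] t 48.0
```

```bash
python3 - 2>/dev/null <<'E'
from h import *
YD=240; pt=-82; b0=.0
R=(Rn.from_euler('z',YD,degrees=True)*Rn.from_euler('y',-pt,degrees=True)).as_matrix()
P,Q=pose(dump(YD,pt,.088,b0),YD,pt)
servo_line(*pose(dump(YD,-70,.08,b0),YD,-70),rate=.1)
servo_line(P,Q,rate=.1); sleep(.15); b,n,c,s=rep()
def stuck(b): return any(x[0]>.45 and abs(x[2][0])<60 and abs(x[2][1]+37)<12 for x in b)
for d,v in (([0,-.012,-.012],.2),([-.012,-.012,-.012],.3),([-.02,0,-.01],.4)):
    if not stuck(b) or current_clock()>56: break
    for k in range(2): servo_line(P+R@np.array(d),Q,rate=v); servo_line(P,Q,rate=v)
    sleep(.1); b,n,c,s=rep()
cv2.imwrite("pics/w15.png",c["image"])
E
```

```text
pitch -81.8 gap 0.0178 [(0.82, [261.0, 163.0], [-5.0, -39.0])] scene px 0 [nan, nan, nan] F [-0.5  0.4 -1.9] t 49.1
pitch -82.0 gap 0.0179 [] scene px 0 [nan, nan, nan] F [-0.3 -0.2 -1.8] t 50.4
```

```bash
cat >> h.py <<'E'
def inbin(name):
    c=capture(name); W=cloud(c); R=Rn.from_euler('z',-5.6,degrees=True).as_matrix(); p=(W-np.r_[BIN,0])@R
    inn=(abs(p[...,0])<.069)&(abs(p[...,1])<.069)&(p[...,2]<.05)
    m=(inn&(p[...,2]>.014)).astype(np.uint8); n,l,s,ce=cv2.connectedComponentsWithStats(m)
    print(name,"floor px",(inn&(m==0)).sum(),[(int(s[i,4]),ce[i].round().tolist(),(np.median(p[l==i],0)*1000).round().tolist(),(p[l==i][:,2].max()*1000).round()) for i in range(1,n) if s[i,4]>6],
      [(round(d["conf"],2),np.round(d["xy"]).tolist()) for d in spot_in(name,"ball0_center")])
    return c
E
python3 - 2>/dev/null <<'E'
from h import *
YD=240; pt=-82
R=(Rn.from_euler('z',YD,degrees=True)*Rn.from_euler('y',-pt,degrees=True)).as_matrix()
P,Q=pose(dump(YD,pt,.088,0),YD,pt)
for k in range(1): servo_line(P+R@np.array([-.012,0,-.012]),Q,rate=.25); servo_line(P,Q,rate=.25)
servo_line(*pose(dump(YD,-50,.19,.03),YD,-50),rate=.25)
s=inbin("scene"); t=inbin("top"); cv2.imwrite("pics/s16.png",s["image"]); cv2.imwrite("pics/t16.png",t["image"])
c=capture("wrist"); cv2.imwrite("pics/w16.png",c["image"]); print(balls(c),current_clock())
print([(d["conf"],int(d["region"].sum()),d["xy"]) for d in silhouettes("wrist","ball0_center")])
E
```

```text
scene floor px 1663 [(117, [111.0, 265.0], [-49.0, -57.0, 32.0], np.float64(39.0)), (122, [123.0, 280.0], [7.0, -57.0, 32.0], np.float64(40.0))] [(0.62, [154.0, 182.0])]
top floor px 2305 [(154, [426.0, 228.0], [-3.0, -53.0, 33.0], np.float64(42.0)), (138, [424.0, 251.0], [-58.0, -52.0, 34.0], np.float64(41.0))] [(0.64, [398.0, 214.0])]
[(0.98, [263.0, 163.0], [-6.0, -39.0])] 51.8667
[(0.98, 1441, [264.9, 164.6])]
```

Two balls are in the box, confirmed in both depth views. One is still wedged against the -y rail. I'll rotate the scoop about its handle so gravity pulls the ball off that rail, and jog again.

```bash
cat >> h.py <<'E'
def pose2(yaw,pitch,phi,ztip,h=.0627):
    R=(Rn.from_euler('z',yaw,degrees=True)*Rn.from_euler('y',-pitch,degrees=True)*Rn.from_euler('z',phi,degrees=True)).as_matrix()
    o=np.r_[BIN,ztip]-R@[.0665,0,0]
    return o+R@[0,0,h],Rn.from_matrix(R@np.diag([FLIP,-FLIP,-1.])).as_quat(),R
E
python3 - 2>/dev/null <<'E'
from h import *
cand=[(y,p,f) for f in(-35,-28,-20) for y in(240,255,270) for p in(-85,-78)]
ok=[k for k in cand if inverse_kinematics(*pose2(*k,.09)[:2]) is not None]; print(ok[:6])
def see():
    sd=silhouettes("wrist","ball0_center") if capture("wrist") else []
    return [(round(d["conf"],2),int(d["region"].sum()),np.round(d["xy"]).tolist()) for d in sd]
for k in ok:
    try:
        P,Q,R=pose2(*k,.09)
        servo_line(*pose2(k[0],-65,k[2]/2,.12)[:2],rate=.25); servo_line(P,Q,rate=.2); print("at",k); break
    except PlanningError as e: print(k,e)
sleep(.15); print(see(),current_clock())
for d,v in (([0,-.012,-.012],.25),([-.012,-.012,-.008],.35)):
    for j in range(2): servo_line(P+R@np.array(d),Q,rate=v); servo_line(P,Q,rate=v)
    sleep(.1); x=see(); print(x,current_clock())
    if not any(a[2][0]<330 and a[1]>700 and abs(a[2][0]-262)<50 for a in x): break
inbin("scene"); inbin("top"); print(current_clock())
E
```

```text
[(240, -85, -35), (240, -78, -35), (255, -85, -35), (255, -78, -35), (270, -85, -35), (270, -78, -35)]
at (240, -85, -35)
[(0.98, 1545, [263.0, 164.0])] 53.3333
[(0.81, 1492, [261.0, 166.0]), (0.54, 27, [96.0, 41.0])] 54.5333
[(0.97, 1502, [262.0, 164.0])] 55.7333
scene floor px 1559 [(113, [111.0, 266.0], [-48.0, -57.0, 31.0], np.float64(40.0)), (111, [123.0, 280.0], [9.0, -58.0, 32.0], np.float64(40.0))] [(0.73, [339.0, 192.0]), (0.71, [126.0, 234.0]), (0.45, [112.0, 265.0])]
top floor px 2763 [(87, [424.0, 228.0], [-4.0, -48.0, 34.0], np.float64(40.0)), (21, [430.0, 232.0], [-11.0, -63.0, 33.0], np.float64(40.0)), (136, [424.0, 251.0], [-58.0, -52.0, 34.0], np.float64(41.0))] [(0.67, [431.0, 216.0])]
55.9333
```

```bash
cat >> h.py <<'E'
def see():
    capture("wrist"); x=[(round(d["conf"],2),int(d["region"].sum()),np.round(d["xy"]).tolist()) for d in silhouettes("wrist","ball0_center")]
    print(x,round(current_clock(),2)); return any(a[1]>700 and abs(a[2][0]-262)<60 and a[2][1]<215 for a in x)
E
python3 - 2>/dev/null <<'E'
from h import *
k=(240,-85,-35); P,Q,R=pose2(*k,.09); st=True
up=np.array([0,0,.06])
for v in(.5,.8):
    try: servo_line(P+up,Q,rate=v); servo_line(P,Q,rate=v)
    except PlanningError as e: print(v,e)
st=see()
if st:
    k=(240,-60,0); P,Q,R=pose2(*k,.06); servo_line(P,Q,rate=.3)
    d=R@np.array([-.05,0,0])
    for v in(.5,.8):
        try: servo_line(P+d,Q,rate=v); servo_line(P,Q,rate=v)
        except PlanningError as e: print(v,e)
    st=see()
if st:
    P,Q,R=pose2(240,-48,0,.03); servo_line(P,Q,rate=.3)
    for j in range(2):
        r=servo_line(P-[0,0,.028],Q,rate=.12,contact_N=10); print(r,np.round(current_force(),1)); servo_line(P,Q,rate=.2)
    st=see()
print(st,current_finger_gap(),current_clock())
E
```

```text
[(0.96, 1026, [112.0, 257.0])] 57.1
False 0.017308712561140274 57.1
```

```bash
python3 - 2>/dev/null <<'E'
from h import *
servo_line(*pose2(240,-50,0,.17)[:2],rate=.3)
st=see(); s=inbin("scene"); t=inbin("top"); R,o=scoopframe(); print(st,current_clock(),current_finger_gap())
E
```

```text
[] 58.21
scene floor px 1520 [(115, [111.0, 265.0], [-48.0, -57.0, 32.0], np.float64(39.0)), (253, [124.0, 273.0], [-13.0, -45.0, 32.0], np.float64(41.0))] [(0.43, [132.0, 207.0])]
top floor px 2585 [(107, [427.0, 229.0], [-6.0, -55.0, 35.0], np.float64(42.0)), (63, [417.0, 241.0], [-34.0, -36.0, 35.0], np.float64(43.0)), (20, [410.0, 239.0], [-33.0, -20.0, 32.0], np.float64(39.0)), (135, [424.0, 251.0], [-58.0, -52.0, 34.0], np.float64(41.0))] [(0.57, [414.0, 242.0])]
False 58.4083 0.01795002337482135
```

Both depth views now show three balls in the box. Next I'll stand the scoop in the clear space between tray and box.

```bash
python3 - 2>/dev/null <<'E'
from h import *
X=[.505,-.166]; Y=195
servo_line(*pose([.52,-.24,.14],220,0),rate=.25)
servo_line(*pose([*X,.07],Y,0),rate=.2)
servo_line(*pose([*X,.012],Y,0),rate=.12,contact_N=8)
r=servo_line(*pose([*X,-.003],Y,0),rate=.02,contact_N=4)
print(r,current_position()[2]-.0627,np.round(current_force(),1),current_clock())
move_gripper(.07); print(current_finger_gap())
servo_line(current_position()+np.array([0,0,.09]),rate=.15)
print(current_clock())
s=inbin("scene"); t=capture("top")
c=capture("scene"); W=cloud(c); R=Rn.from_euler('z',Y,degrees=True).as_matrix()
p=(W-[*X,0])@R; m=(abs(p[...,0])<.08)&(abs(p[...,1])<.06)&(p[...,2]>.008)&(p[...,2]<.13)
print("scoop",np.percentile(p[m]*1000,[2,50,98],axis=0).round().tolist())
h=p[m&(p[...,2]>.1)]; print("handle top",len(h),(h.mean(0)*1000).round(),current_clock())
E
```

```text
True -0.0009028437782273857 [-0.6  1.2  5.5] 61.5917
0.07010052680525855
63.275
scene floor px 1541 [(115, [111.0, 265.0], [-49.0, -57.0, 32.0], np.float64(42.0)), (248, [124.0, 273.0], [-13.0, -45.0, 32.0], np.float64(41.0))] [(0.44, [124.0, 265.0])]
scoop [[-35.0, -53.0, 12.0], [-13.0, 7.0, 44.0], [18.0, 54.0, 110.0]]
handle top 53 [ -5.   2. 108.] 63.475
```

```bash
python3 - 2>/dev/null <<'E'
from h import *
c=capture("scene"); W=cloud(c); p=(W-tray(0,0))@RT; h=cv2.cvtColor(c["image"],cv2.COLOR_BGR2HSV)
m=((abs(p[...,0])<.122)&(abs(p[...,1])<.06)&(p[...,2]<.03)&(h[...,2]<75)).astype(np.uint8)
n,l,s,ce=cv2.connectedComponentsWithStats(m); print([(int(s[i,4]),(np.median(p[l==i],0)*1000).round().tolist()) for i in range(1,n) if s[i,4]>4])
for q in("carton","hammer","anvil"):
    d=silhouettes("scene",q)[:1]; print(q,[np.round(x["xy"]).tolist() for x in d])
print(np.round(current_force(),1),current_clock()); close_job()
E
```

```text
[(203, [-0.0, -54.0, 8.0]), (11, [-0.0, 12.0, 16.0]), (7, [-1.0, 40.0, 18.0])]
carton [[258.0, 293.0]]
hammer [[338.0, 196.0]]
anvil [[300.0, 236.0]]
[-0.1  0.7 -0.2] 63.675
the job is handed in; nothing more can be done
```

The three balls are in the plywood box and the scoop is standing upright on the bench, released, between the tray and the box. I handed the job in at about 63.7 s. It reports no verdict.

**Lift:** All three balls came up in one scoopful. The wrist picture after the lift showed all six stubs on the tray floor. I never saw all three balls on the scoop in one picture: one was clearly visible, brown showed behind the handle for the others, and no brown was left in the tray.

**Tipping:** My first tip, to 45°, released nothing because balls had wedged at the heel against the side rails. I had to tip steeper (60–85°) and jog the scoop over the box, so the balls dropped in one after another instead of together.

**Last checks:**
- **Box:** after the tipping, the top depth view showed the third ball as well as the two already in the box. The later scene view shows one single ball and one blob twice that size, which agrees with three.
- **Scoop:** the handle top reads 108–110 mm high and the crossbar 44 mm, so it is upright. It touched down at about 5.5 N.
- **Bystanders:** carton, hammer and anvil were found within a few pixels of where they started.
- **Stubs:** the final count was inconclusive. The scene view resolved only two of the six; the rest were hidden or merged with shadow.
- **Tray contact:** forces while scooping stayed small. One advance stopped at a 6 N limit against a stub or ball at the tray's end, and I did not push past it.

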